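# Finish the crosswise bar stack and hold the ground-test probe on its contact

### The job

Finish the crosswise stack of aluminium bars on the grounding plate: lay the two loose bars lying on the table on top as the third layer, crossing the second layer and lying straight above the two bottom bars, the bar with the round test mark facing up. Then take the test probe out of its leaning holder and hold it upright with its spring tip on the centre of the round mark, pressing gently so that the tip is pushed in about halfway (about 2 N), leaving the stack and the things around it undisturbed. Finish while still holding the probe there; do not let go.

Things in the scene. Friction and masses are not known exactly. Their poses are not given: they have to be found in the camera images.
- plate: steel grounding plate 180 x 180 x 8 mm, fixed. Origin: centre of its underside, on the table; z up. Layer 1: bars along plate x at y = +-45 mm, undersides at z = 8 mm. Layer 2: bars along plate y at x = +-45 mm, undersides at 24 mm. Layer 3 goes along plate x at y = +-45 mm, centred on x = 0, undersides at 40 mm, tops at 56 mm; either bar on either side. 6 mm high stud in one corner.
- low_left: Bottom layer, plate +y side, already in place: aluminium bar 150 x 20 x 16 mm (long along its x, wide along y), about 130 g, loose. Origin: centre of its underside. z up.
- low_right: Bottom layer, plate -y side, already in place: aluminium bar 150 x 20 x 16 mm (long along its x, wide along y), about 130 g, loose. Origin: centre of its underside. z up.
- mid_near: Second layer, plate -x side, already in place: aluminium bar 150 x 20 x 16 mm (long along its x, wide along y), about 130 g, loose. Origin: centre of its underside. z up.
- mid_far: Second layer, plate +x side, already in place: aluminium bar 150 x 20 x 16 mm (long along its x, wide along y), about 130 g, loose. Origin: centre of its underside. z up.
- bar_pad: One of the two bars lying on the table, to be stacked: the one with a round test mark on its top face. aluminium bar 150 x 20 x 16 mm (long along its x, wide along y), about 130 g, loose. Origin: centre of its underside. z up.
- bar_plain: The other bar lying on the table, to be stacked, without a mark. aluminium bar 150 x 20 x 16 mm (long along its x, wide along y), about 130 g, loose. Origin: centre of its underside. z up.
- pad (a point): Centre of the round test mark (flat dark disc 16 mm across with a bright centre dot of 5 mm) on the top face of the marked bar: 45 mm from the bar's centre along its +x, at the height of its top face (16 mm above its underside).
- probe: test probe, loose, 150 g. Origin: end of its spring tip when fully out; z along the probe from tip to handle. Tip 6 mm thick, z 0 to 14 mm; square nose 16 mm wide, to 55; square collar 32 mm wide, to 61; square grey handle 22 mm wide, flats facing its x and y, to 135; round cap to 139. Mass centre at about 76 mm. Starts in the holder, collar on its mouth, leaning with it, nose inside.
- grip (a point): Point on the probe's axis in the handle, 105 mm from the end of the tip: a good height to grip, across the faces that look to the probe's +y and -y.
- tip (a point): The outer end of the spring tip (moves with it).
- plunger (a joint): How far the spring tip is pushed into the probe, m: 0 = fully out, 0.012 = fully in (halfway = 0.006). Spring 350 N/m without preload: 0.006 is 2.1 N, fully in 4.2 N.
- holder: holder of the probe, fixed: base 90 x 90 x 12 mm with a square tube (26 mm outside, 18 mm inside, 45 mm long) whose mouth leans 0.35 rad (20 deg) from upright towards the holder's -x, roughly towards the robot. Origin: on the table under the centre of the mouth, which is 74 mm up. The probe draws out straight along its own z and is clear after 60 mm.
- jar: Bystander: closed jar, 60 mm across, 70 mm high; origin at the centre of its underside. Leave alone.
- mouse: Bystander: black computer mouse, 105 x 58 x 32 mm; origin at the centre of its underside. Leave alone.
- joystick: Bystander: joystick box 70 x 100 x 40 mm with a stick to 104 mm high; origin at the centre of its underside. Leave alone.
Mind the look-alikes: they are no part of the job. What is shaped like the bar_plain but brown or turquoise is not meant. What is shaped like the bar_pad but blue is not meant.

How it is judged:
On the way, in this order (a step that is already met when the one before it is completed fails the run):
1. both loose bars lie as the third layer, across the second, above the bottom bars, released and still (x of bar_pad in the frame of plate between -0.015 and 0.015 m and z of bar_pad in the frame of plate between 0.036 and 0.044 m and angle between the x axis of each of bar_pad, bar_plain and the x axis of plate, either way round below 0.14 rad and angle between each of bar_pad, bar_plain's own z axis and vertical below 0.06 rad and linear speed of each of bar_pad, bar_plain below 0.03 m/s and contact force between the fingers and bar_pad below 0.3 N and x of bar_plain in the frame of plate between -0.015 and 0.015 m and z of bar_plain in the frame of plate between 0.036 and 0.044 m and contact force between the fingers and bar_plain below 0.3 N and ((y of bar_pad in the frame of plate between 0.033 and 0.057 m and y of bar_plain in the frame of plate between -0.057 and -0.033 m) or (y of bar_pad in the frame of plate between -0.057 and -0.033 m and y of bar_plain in the frame of plate between 0.033 and 0.057 m)) and distance of each of low_left, low_right, mid_near, mid_far from where it was at the start of the episode below 0.012 m), for 0.3 s.
2. the probe is out of its holder, gripped and clear of it (distance between probe and holder above 0.1 m and contact force between the fingers and probe above 3 N and contact force between probe and holder below 0.05 N), for 0.1 s.
At the end, for the whole second after the job is handed in: Both bars lie released as third layer, 12 mm / 15 mm / 8 deg from true, lower bars within 12 mm of their start. The probe is gripped, within 0.10 rad of upright, tip within 6 mm of the mark, pressing 0.8 to 3.9 N, pushed in 2.5 to 10.5 mm, clear of holder and plain bar, at rest (all of step 1 and horizontal distance between tip and pad below 0.006 m and distance between tip and pad below 0.008 m and angle between probe's own z axis and vertical below 0.1 rad and contact force between probe and bar_pad between 0.8 and 3.9 N and value of joint plunger between 0.0025 and 0.0105 m and contact force between the fingers and probe above 3 N and contact force between probe and holder below 0.05 N and contact force between probe and bar_plain below 0.05 N and linear speed of probe below 0.02 m/s); the arm keeps its last pose, push and grip.
It fails at once if the probe is rammed into the marked bar (over 8 N) (contact force between probe and bar_pad above 8 N).
It fails at once if the jar is pushed more than 20 mm (distance of jar from where it was at the start of the episode above 0.02 m).
It fails at once if the mouse is pushed more than 20 mm (distance of mouse from where it was at the start of the episode above 0.02 m).
It fails at once if the joystick is pushed more than 20 mm (distance of joystick from where it was at the start of the episode above 0.02 m).
It also fails if it takes over 64 s, if anything falls off the work surface, if the arm or the gripper's body presses on something with over 40 N, if the wrist force passes 120 N, or if a joint passes its speed limit or range.

### The arm

A 6-joint arm with a two-finger parallel gripper is mounted at the origin on the work surface. World frame = base frame: x ahead of the robot, y to its left, z up, the work surface at z = 0. Lengths are in m, angles in rad, forces in N, time in s.
With the tool pointing down it reaches from about 0.35 to 0.875 m from the base axis. Payload 15.5 kg.
Tool frame: the origin (TCP) lies between the finger pads; the fingertips stand 8 mm ahead of it and the grasp point (between the pads) lies 11 mm behind it; z points along the fingers, y is the line along which they close (so a half turn about z gives the same grasp; the last joint's range is limited). The gripper opens to 85 mm and grips with 20 to 120 N. Pads are 22 mm wide; open, the fingers measure 114 mm over their backs; the gripper's body (76 mm by 85 mm) begins 54 mm behind the grasp point. The pads swing forward as they close: fully open they stand 13 mm farther back than shut.
Start: joints at [-1.236, 0.494, 1.345, -0, 1.302, -0.096], TCP at [0.26, -0.568, 0.239] pointing down, gripper open.
Joint ranges: [-2.91, 2.91], [-0.82, 2.16], [0.22, 2.67], [-1.22, 4.37], [0.12, 2.79], [-3.08, 3.08]. Speed limits (rad/s): [1.89, 1.89, 2.57, 3.01, 3.01, 3.01].

### API

Orientations are given as a unit quaternion [x, y, z, w].
In Python, from plant import status, eyes, robot gives the robot as it stands.
- The arm moves only by the tool send_rows, never from a script. Its argument "motion" is a list that holds one entry, the list of rows, each a list of 5 numbers: the shift along the world's x, y, z in m, then the turn about the world's z in rad, then the closure in counts, from 0 (fully open) to 255 (shut). In form: [[[tx, ty, tz, roll, claw], ...]]. A call has 1 to 5 rows; each row shifts and turns the commanded pose from where the row before left it; what a row does not reach is not made up. A row lasts 1/8 s, in which the tool goes at most 62.5 mm and 10.7 degrees, less where a joint would pass 70% of its speed; a pose out of reach is approached as far as the arm can. A call with a gripper value outside its range is refused whole. The fingers move at their own pace and stop on an object; "squeeze" is the grip in N (left out, the last holds). Time passes only in rows, so rows that do not move let the fingers close. It gives the time, the measured TCP pose, the force, the opening and the grip force at its end, in the units of the state.
- status.sense(): the state, without advancing time (a new reading comes with each control period).
- eyes.read_camera(name): name is "scene" or "top" or "wrist"; returns the picture (420x560x3 uint8, red, green, blue); there is no depth.
- eyes.camera_params(name): a dict with "vfov" (degrees; the focal length in pixels is half the picture's height over the tangent of half this angle, whatever the lens; pixels are square), "cx", "cy" (the principal point, pixels), "k1" (the pictures are not rectified: a ray, as slopes to the right and down, at radius r is drawn at 1 + k1 r^2 times it, then the intrinsics apply), "R" (3x3) and "t" (3): a world point X has camera coordinates R X + t; the wrist camera has in their place "T_tool_cam" (4x4, takes a point from camera to tool coordinates, whose origin is the TCP and whose axes are the flange's). Camera axes: x right, y down, z forward; pixel columns grow to the right and rows downward; lengths in m; the calibration is good to about 2 mm. A picture is of the moment at which its call begins: read the wrist's pose just before it. camera_params takes no time and is no camera call.
- robot.close_job(): hands the job in; it is judged then, once.
The state is a dict: "t": time; "qpos": joint angles; "joint_velocities": joint speeds; "tau": joint torques, N m; "tool_pos": TCP position; "ee_rot": TCP orientation; "ft_force": force on the tool from outside, world axes, zero at the start; "wrist_torque": the same for the moment, N m; "grip_width": opening from 0.0 (shut) to 1.0 (fully open); "grasp_force": force on a finger pad.
Only numpy, scipy, OpenCV 4.12 (cv2) and the standard library are available. Lean on these libraries where they do the work, as an engineer would, in place of code of your own. Each camera call takes 0.05 s, during which the arm holds its last target. There are 200 camera calls.

## Working session

There is one attempt and no reset: what is moved stays moved. The work goes in short steps, Python scripts to look and compute and a tool call to move; the robot and the scene stay as the last step left them, time stands still between calls to the robot, and variables do not carry over. Pictures are saved under pics/ and viewed, at most 10 in all, crops included, and the job is handed in when it is done.

Besides the shell and the picture viewer there is one more tool, called after "Emit:" as a command line: name --argument value ..., lists and objects as JSON in quotes. send_rows: Moves the arm, as the interface text tells. Its arguments: {"type":"object","properties":{"motion":{"type":"array","items":{"type":"array","items":{"type":"array","items":{"type":"number"}}}},"squeeze":{"type":"number"}},"required":["motion"]}

```bash
ls; mkdir -p pics; python3 - <<'E'
from plant import status, eyes, robot
import cv2
for n in("scene","top"):
    im=eyes.read_camera(n); cv2.imwrite(f"pics/{n}0.png",im[:,:,::-1])
    p=eyes.camera_params(n); print(n,p)
print(eyes.camera_params("wrist")); print(status.sense())
E
```

```text
pics
scene {'vfov': 57.198328961328066, 'cx': 271.63106502395016, 'cy': 210.21539686314455, 'k1': 0.017102364866139457, 'R': array([[ 0.74372879,  0.66847028, -0.00386933],
       [ 0.48863921, -0.54758351, -0.67925254],
       [-0.45617892,  0.50328896, -0.73389441]]), 't': array([-0.35374905, -0.22193399,  1.2907688 ])}
top {'vfov': 49.12170749950923, 'cx': 284.5870449853637, 'cy': 206.43491788601858, 'k1': -0.05365045703312787, 'R': array([[ 0.00895742, -0.99969046, -0.02321084],
       [-0.99841298, -0.00765054, -0.05579427],
       [ 0.05559942,  0.02367378, -0.99817246]]), 't': array([-0.0211775 ,  0.53755704,  1.07234334])}
{'vfov': 59.47385112364383, 'cx': 277.58994272912247, 'cy': 209.55780971659036, 'k1': 0.01715794188489228, 'T_tool_cam': array([[-1.71674666e-03, -9.62558991e-01, -2.71066859e-01,
         6.82191929e-02],
       [ 9.99998485e-01, -1.57457115e-03, -7.41980962e-04,
        -1.05317551e-03],
       [ 2.87386391e-04, -2.71067722e-01,  9.62560236e-01,
        -1.34834779e-01],
       [ 0.00000000e+00,  0.00000000e+00,  0.00000000e+00,
         1.00000000e+00]])}
{'t': 0.1, 'qpos': array([-1.23649955e+00,  4.94118739e-01,  1.34608246e+00,  2.39436442e-05,
        1.30253863e+00, -9.55293892e-02]), 'joint_velocities': array([ 0.00023127, -0.00210965, -0.00198446,  0.0019047 ,  0.00082965,
        0.0017659 ]), 'tau': array([ 1.28764095e-03, -8.83593822e+01, -3.84565473e+01, -1.55123121e-04,
        5.29357523e-03,  9.44691510e-05]), 'tool_pos': array([ 0.26032833, -0.56783456,  0.23875682]), 'ee_rot': array([ 9.76995452e-01,  2.13259368e-01, -5.68552327e-05, -5.70883223e-04]), 'ft_force': array([ 0.07589487, -0.03604512, -0.20224468]), 'wrist_torque': array([ 0.00924091, -0.00212298,  0.05813178]), 'grasp_force': 0.0, 'grip_width': 1.0024502799005894}
```

View pics/top0.png

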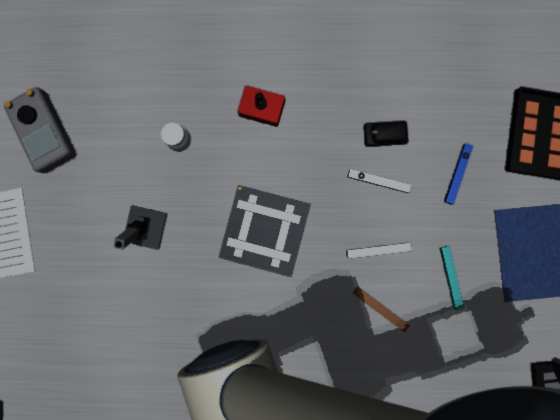

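View pics/scene0.png

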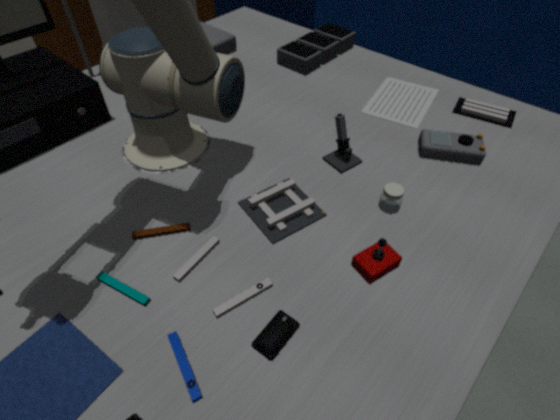

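Top view: what could be taken for the bars is silver with mark (379,181), blue with mark (459,174), silver plain (379,250), turquoise (452,277), brown (381,310) and the placed stack bars (268,211), (258,250). I choose silver-with-mark as bar_pad and silver plain as bar_plain. The plate centre is at (265,230), the holder base at (147,228) and the probe top at (120,242).

```bash
cat > h.py <<'E'
import numpy as np, cv2
from scipy.spatial.transform import Rotation as Ro
from plant import status, eyes, robot
def cam(n,s=None):
    p=eyes.camera_params(n); f=210/np.tan(np.radians(p['vfov']/2))
    K=np.array([[f,0,p['cx']],[0,f,p['cy']],[0,0,1.]]); d=np.array([p['k1'],0,0,0.])
    if n=="wrist":
        T=np.eye(4);T[:3,:3]=Ro.from_quat(s['ee_rot']).as_matrix();T[:3,3]=s['tool_pos']
        W=np.linalg.inv(T@p['T_tool_cam']); return K,d,W[:3,:3],W[:3,3]
    return K,d,p['R'],p['t']
def up(c,px,z):
    K,d,R,t=c; u=cv2.undistortPoints(np.asarray(px,float).reshape(-1,1,2),K,d)[:,0]
    r=np.c_[u,np.ones(len(u))]@R; o=-R.T@t
    return o+r*((z-o[2])/r[:,2])[:,None]
def proj(c,X):
    K,d,R,t=c; return cv2.projectPoints(np.asarray(X,float).reshape(-1,1,3),cv2.Rodrigues(R)[0],t,K,d)[0][:,0]
E
python3 - <<'E'
from h import *
im=cv2.imread("pics/top0.png"); c=cam("top")
hsv=cv2.cvtColor(im,cv2.COLOR_BGR2HSV)
m=((hsv[...,2]>165)&(hsv[...,1]<60)).astype(np.uint8)
for x0,y0,x1,y1,z,nm in[(340,160,420,200,.016,'pad'),(340,235,420,265,.016,'plain'),(225,190,305,265,.04,'stack')]:
    cs,_=cv2.findContours(m[y0:y1,x0:x1],cv2.RETR_CCOMP,cv2.CHAIN_APPROX_NONE)
    for k in cs:
        if cv2.contourArea(k)<60: continue
        P=up(c,k[:,0]+[x0,y0],z)[:,:2]
        r=cv2.minAreaRect((P*1000).astype(np.float32)); b=cv2.boxPoints(r)
        e=max([b[1]-b[0],b[2]-b[1]],key=np.linalg.norm)
        print(nm,np.round(r[0],1),np.round(r[1],1),'yaw long',np.degrees(np.arctan2(e[1],e[0])))
print('mark',up(c,[[361.5,175.5]],.016))
d=((hsv[...,2]<80)).astype(np.uint8); d[:180]=0;d[285:]=0;d[:,:212]=0;d[:,320:]=0
P=up(c,np.argwhere(d)[:,::-1],.008)[:,:2]
r=cv2.minAreaRect((P*1000).astype(np.float32));print('plate',r)
cv2.imwrite("pics/crop.png",cv2.resize(im[150:300,100:420],None,fx=2.5,fy=2.5,interpolation=cv2.INTER_CUBIC))
s=cv2.imread("pics/scene0.png")[95:185,290:410]
cv2.imwrite("pics/crop2.png",cv2.resize(np.hstack([s,im[185:275,95:215]]),None,fx=3.3,fy=3.3,interpolation=cv2.INTER_CUBIC))
E
```

```text
pad [ 597.6 -257.9] [108.8  15.4] yaw long 75.58191
plain [ 436.7 -239.8] [ 15.3 144.5] yaw long -82.0635
stack [428.8  44.7] [143.8  31.9] yaw long 75.699425
stack [470.5 -12.8] [13.8 65.2] yaw long -14.445772
stack [492.5  73.2] [14.  63.9] yaw long -14.248935
stack [533.7  17.9] [144.   33.2] yaw long 75.67071
mark [[ 0.61237371 -0.19817402  0.016     ]]
plate ((470.8598937988281, -1.2103118896484375), (247.7022247314453, 182.98638916015625), 75.54589080810547)
```

View pics/crop.png

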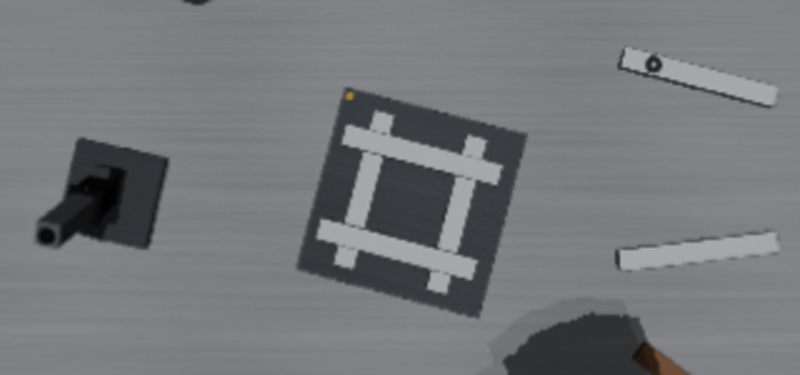

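View pics/crop2.png

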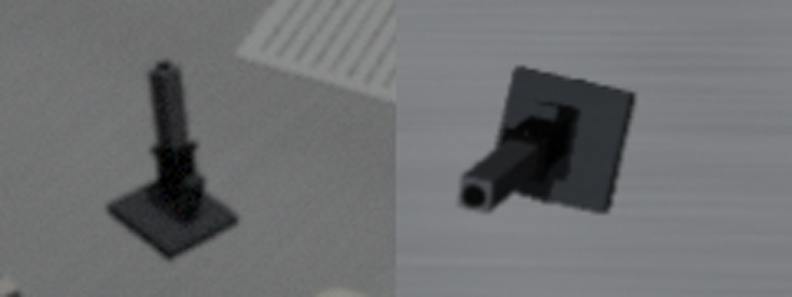

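Crop confirms: silver bar with mark at (361,175), plain silver at (379,250), stack complete in two layers; the second crop shows the probe cap at top px (119,244) and scene px (340,116).

```bash
python3 - <<'E'
from h import *
from scipy.optimize import least_squares
c=cam("top");cs=cam("scene")
P=up(c,[[238.8,185.2],[310.4,203.2],[292,276.8],[218.8,257.6]],.008);print('plate c',P.mean(0),np.linalg.norm(P-np.roll(P,1,0),axis=1),np.degrees(np.arctan2(*(P[0]-P[3])[1::-1])),np.degrees(np.arctan2(*(P[0]-P[1])[1::-1])))
B=up(c,[[132,205.2],[167.2,213.2],[159.2,249.2]],.012);print('base',B,np.degrees(np.arctan2(*(B[0]-B[1])[1::-1])),np.degrees(np.arctan2(*(B[1]-B[2])[1::-1])))
f=lambda X:np.r_[proj(c,X)[0]-[119.2,244],proj(cs,X)[0]-[340,115.6]]
r=least_squares(f,[.45,.3,.15]);print('cap',r.x,r.fun)
# pad bar
im=cv2.imread("pics/top0.png");m=((im.min(2)>140)).astype(np.uint8)*1
y,x=np.mgrid[0:420,0:560];m[~((x>340)&(x<420)&(y>160)&(y<200))]=0
P=up(c,np.argwhere(m)[:,::-1],.016)[:,:2]*1000
print(cv2.minAreaRect(P.astype(np.float32)))
print('yaw tool now',Ro.from_quat(status.sense()['ee_rot']).as_matrix().round(3))
E
```

```text
plate c [0.48030284 0.02972921 0.008     ] [0.17894462 0.17648248 0.17959281 0.1796845 ] -14.660873980129567 76.26834444653761
base [[0.53803028 0.35046853 0.012     ]
 [0.51950552 0.26413194 0.012     ]
 [0.43341392 0.28159766 0.012     ]] 77.88997462443696 -11.46816281493652
cap [0.44971172 0.32893404 0.14458058] [-0.43881826 -0.55101776 -0.97524075  0.10924604]
((601.5285034179688, -241.1402587890625), (148.9003448486328, 18.567155838012695), 75.6895980834961)
yaw tool now [[ 0.909  0.417 -0.   ]
 [ 0.417 -0.909  0.001]
 [ 0.    -0.001 -1.   ]]
```

Emit:
send_rows --motion '[[[0.025, 0.047, -0.01, 0.183, 0], [0.025, 0.047, -0.01, 0.183, 0], [0.025, 0.047, -0.01, 0.183, 0], [0.025, 0.047, -0.02, 0.183, 0], [0.025, 0.047, -0.02, 0.183, 0]]]' --squeeze 40

```text
t: 0.72
tool_pos: [0.386, -0.3316, 0.1688]
ee_rot: [0.781, 0.625, 0.0, 0.0]
ft_force: [0.7, -0.7, -0.0]
grip_width: 1.007
grasp_force: 0.0
```

Emit:
send_rows --motion '[[[0.025, 0.047, -0.02, 0.183, 0], [0.025, 0.047, -0.02, 0.183, 0], [0, 0, 0, 0, 0]]]'

```text
t: 1.1
tool_pos: [0.4356, -0.2357, 0.1279]
ee_rot: [0.653, 0.757, 0.0, -0.002]
ft_force: [-0.3, -0.9, 0.8]
grip_width: 0.996
grasp_force: 0.0
```

```bash
cat >> h.py <<'E'
def blobs(n,z,thr=140,amin=800,save=None,sz=1000):
    s=status.sense(); im=eyes.read_camera(n)[:,:,::-1].copy(); c=cam(n,s)
    if save: cv2.imwrite(save,im)
    m=((im.min(2)>thr)&(im.max(2).astype(int)-im.min(2)<40)).astype(np.uint8)
    m=cv2.morphologyEx(m,cv2.MORPH_CLOSE,np.ones((5,5)))
    for k in cv2.findContours(m,cv2.RETR_EXTERNAL,cv2.CHAIN_APPROX_NONE)[0]:
        if cv2.contourArea(k)<amin: continue
        P=up(c,k[:,0],z)[:,:2]*1000; r=cv2.minAreaRect(P.astype(np.float32)); b=cv2.boxPoints(r)
        e=max([b[1]-b[0],b[2]-b[1]],key=np.linalg.norm)
        print(n,np.round(r[0],1),np.round(r[1],1),'yaw',round(np.degrees(np.arctan2(e[1],e[0]))%180,1))
    return im,c
E
python3 - <<'E'
from h import *
blobs("wrist",.016,150,save="pics/w1.png")
E
```

```text
wrist [ 437.9 -247.5] [425.  285.9] yaw 7.9
wrist [ 386.  -155.6] [94.5 47.5] yaw 53.7
```

View pics/w1.png

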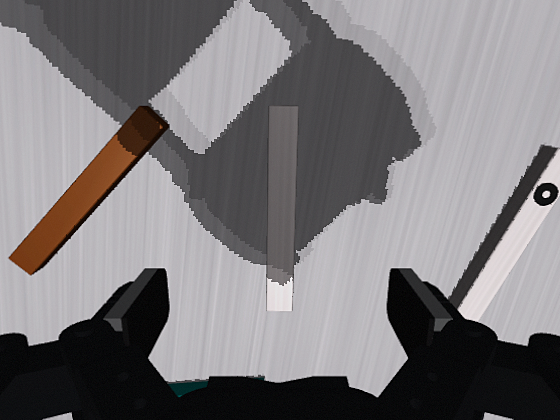

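Wrist view: plain bar directly under, its top-face ends at (283,107) and (279.5,311); brown decoy at left (90,190), marked bar at right edge (mark (545,194)).

```bash
python3 - <<'E'
from h import *
c=cam("wrist",status.sense()); P=up(c,[[283.5,107],[279.5,311],[545,194]],.016)*1000
d=P[0]-P[1];print(P.round(1),(P[0]+P[1])/2,np.linalg.norm(d),np.degrees(np.arctan2(d[1],d[0])))
E
```

```text
[[ 428.6 -168.8   16. ]
 [ 447.2 -316.3   16. ]
 [ 614.2 -200.9   16. ]] [ 437.9117121  -242.56395924   16.        ] 148.7258131438455 97.1617719127494
```

Emit:
send_rows --motion '[[[0.002, -0.006, -0.05, -0.012, 0], [0, 0, -0.045, 0, 0], [0, 0, -0.024, 0, 0], [0, 0, 0, 0, 255], [0, 0, 0, 0, 255]]]'

```text
t: 1.78
tool_pos: [0.4377, -0.246, 0.0112]
ee_rot: [0.661, 0.75, 0.0, 0.001]
ft_force: [0.0, 0.3, 0.5]
grip_width: 0.605
grasp_force: 0.0
```

Emit:
send_rows --motion '[[[0, 0, 0, 0, 255], [0, 0, 0, 0, 255], [0, 0, 0, 0, 255], [0, 0, 0, 0, 255], [0, 0, 0.02, 0, 255]]]'

```text
t: 2.4
tool_pos: [0.4371, -0.2449, 0.0304]
ee_rot: [0.66, 0.751, -0.0, -0.001]
ft_force: [-0.4, -0.3, -0.3]
grip_width: 0.22
grasp_force: 40.3
```

Emit:
send_rows --motion '[[[0, 0, 0.05, 0, 255], [0.005, 0.033, 0.04, 0.1703, 255], [0.005, 0.033, 0, 0.1703, 255], [0.005, 0.033, 0, 0.1703, 255], [0.005, 0.033, 0, 0.1703, 255]]]'

```text
t: 3.02
tool_pos: [0.4576, -0.1121, 0.121]
ee_rot: [0.369, 0.929, 0.0, 0.001]
ft_force: [-0.5, -1.3, -1.8]
grip_width: 0.219
grasp_force: 40.4
```

Emit:
send_rows --motion '[[[0.005, 0.033, 0, 0.1703, 255], [0.005, 0.033, 0, 0.1703, 255], [0.005, 0.033, 0, 0.1703, 255], [0, 0, 0, 0, 255]]]'

```text
t: 3.52
tool_pos: [0.4725, -0.0124, 0.1208]
ee_rot: [0.123, 0.992, 0.0, 0.0]
ft_force: [0.1, -0.3, -1.7]
grip_width: 0.221
grasp_force: 40.4
```

```bash
python3 - <<'E'
from h import *
s=status.sense();print(s)
im=eyes.read_camera("wrist")[:,:,::-1];cv2.imwrite("pics/w2.png",im)
E
```

```text
{'t': 3.525, 'qpos': array([-1.52808563e-01,  4.54198267e-01,  1.84947336e+00,  2.45363521e-04,
        8.37231582e-01, -1.47764466e+00]), 'joint_velocities': array([-0.04530741,  0.00158995,  0.0003779 , -0.00944603, -0.00176946,
        0.05346275]), 'tau': array([ 3.08494247e+00, -7.00385499e+01, -2.37102038e+01,  3.13447723e-01,
        4.34284844e-02, -1.49967168e+00]), 'tool_pos': array([ 0.47251469, -0.01240856,  0.12079549]), 'ee_rot': array([1.22751832e-01, 9.92437333e-01, 8.08338468e-05, 3.47287316e-04]), 'ft_force': array([ 0.11128909, -0.30325327, -1.65657458]), 'wrist_torque': array([-0.038436  ,  0.01130587, -0.00928698]), 'grasp_force': 40.369906425476074, 'grip_width': 0.2212501512742365}
```

View pics/w2.png

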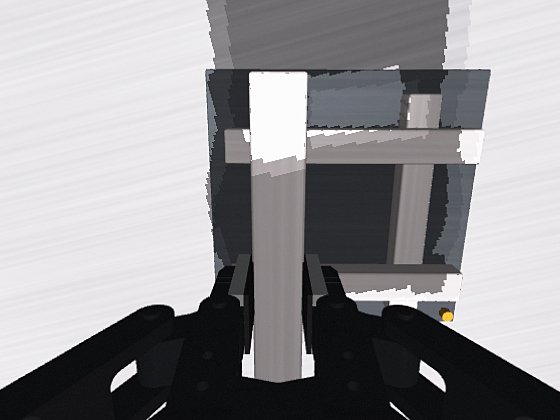

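Wrist view: plain bar held over the stack's left column, parallel to the plate; mid_near spans (225,146)–(483,146), right low bar end at (423,95), plate far corners (207,70),(490,70).

```bash
python3 - <<'E'
from h import *
s=status.sense();c=cam("wrist",s)
M=up(c,[[225,146],[484,147]],.04)*1000;print('mid_near',M.round(1),M.mean(0),np.linalg.norm(M[1]-M[0]),np.degrees(np.arctan2(*(M[1]-M[0])[1::-1])))
L=up(c,[[424,94],[406,285]],.024)*1000;print('low_left end',L.round(1),np.degrees(np.arctan2(*(L[1]-L[0])[1::-1])))
E=up(c,[[207,70],[490,70]],.008)*1000;print('edge',E,E.mean(0),np.linalg.norm(E[1]-E[0]))
H=up(c,[[278,72]],s['tool_pos'][2]+.005)*1000;print('held end',H)
E
```

```text
mid_near [[419.2 -30.8  40. ]
 [457.1 114.2  40. ]] [438.16167313  41.6862489   40.        ] 149.83495987372007 75.31941211129418
low_left end [[420.4  90.9  24. ]
 [542.9  60.8  24. ]] -13.81540699513947
edge [[373.0596827  -33.36362206   8.        ]
 [417.63165489 138.7030435    8.        ]] [395.34566879  52.66971072   8.        ] 177.74588068431555
held end [[394.66518781   7.13973415 125.72774775]]
```

Emit:
send_rows --motion '[[[0.001, -0.001, -0.03, 0.003, 255], [0, 0, -0.028, 0, 255], [0, 0, -0.008, 0, 255], [0, 0, 0, 0, 255]]]'

```text
t: 4.08
tool_pos: [0.4734, -0.0156, 0.0545]
ee_rot: [0.124, 0.992, -0.0, -0.0]
ft_force: [-0.6, 0.3, -1.3]
grip_width: 0.221
grasp_force: 40.3
```

Emit:
send_rows --motion '[[[0, 0, -0.003, 0, 255], [0, 0, 0, 0, 255]]]'

```text
t: 4.32
tool_pos: [0.4737, -0.0152, 0.0518]
ee_rot: [0.124, 0.992, -0.0, 0.0]
ft_force: [0.5, 0.4, -1.4]
grip_width: 0.22
grasp_force: 40.4
```

Emit:
send_rows --motion '[[[0, 0, -0.001, 0, 255], [0, 0, 0, 0, 180], [0, 0, 0, 0, 100], [0, 0, 0, 0, 0], [0, 0, 0, 0, 0]]]'

```text
t: 4.95
tool_pos: [0.4734, -0.0151, 0.0503]
ee_rot: [0.124, 0.992, 0.0, -0.0]
ft_force: [-0.2, 0.0, -0.4]
grip_width: 0.915
grasp_force: 0.0
```

Emit:
send_rows --motion '[[[0, 0, 0, 0, 0], [0, 0, 0.04, 0, 0], [0, 0, 0.05, 0, 0]]]'

```text
t: 5.32
tool_pos: [0.4727, -0.0151, 0.1407]
ee_rot: [0.124, 0.992, 0.0, -0.001]
ft_force: [0.1, 0.1, 0.2]
grip_width: 1.001
grasp_force: 0.0
```

Emit:
send_rows --motion '[[[0.0144, -0.0253, 0, -0.1747, 0], [0.0144, -0.0253, 0, -0.1747, 0], [0.0144, -0.0253, 0, -0.1747, 0], [0.0144, -0.0253, 0, -0.1747, 0], [0.0144, -0.0253, 0, -0.1747, 0]]]'

```text
t: 5.95
tool_pos: [0.5457, -0.1425, 0.1402]
ee_rot: [0.534, 0.845, -0.0, -0.0]
ft_force: [0.3, -0.3, -0.4]
grip_width: 0.997
grasp_force: 0.0
```

Emit:
send_rows --motion '[[[0.0144, -0.0253, 0, -0.1747, 0], [0.0144, -0.0253, 0, -0.1747, 0], [0.0144, -0.0253, -0.005, -0.1747, 0], [0.0144, -0.0253, -0.005, -0.1747, 0], [0, 0, 0, 0, 0]]]'

```text
t: 6.58
tool_pos: [0.6034, -0.2443, 0.1296]
ee_rot: [0.79, 0.613, -0.0, 0.0]
ft_force: [-0.6, 0.0, 0.3]
grip_width: 0.998
grasp_force: 0.0
```

```bash
python3 - <<'E'
from h import *
s=status.sense();print(s['tool_pos'],s['ee_rot']);c=cam("wrist",s)
im=eyes.read_camera("wrist")[:,:,::-1];cv2.imwrite("pics/w3.png",im)
E
```

```text
[ 0.60341476 -0.24430498  0.12957889] [ 7.90371880e-01  6.12627363e-01 -7.03781324e-05  1.59819892e-05]
```

View pics/w3.png

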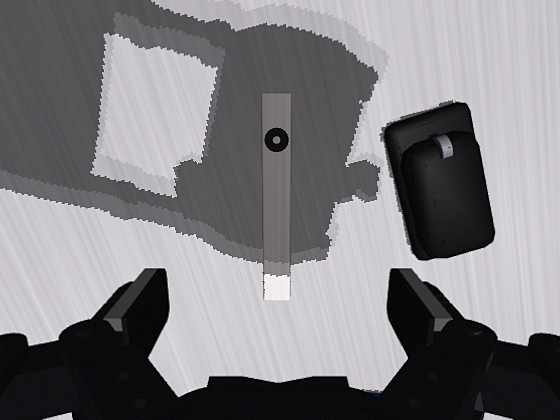

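Wrist view: marked bar with ends (277,93) and (277,300), mark (276.5,140); mouse to the right, nearest edge around (390,170)–(415,258).

```bash
python3 - <<'E'
from h import *
s=status.sense();c=cam("wrist",s)
P=up(c,[[277,93],[277,300],[276.5,140]],.016)*1000;print(P,(P[0]+P[1])/2,np.linalg.norm(P[1]-P[0]))
print('yaw',np.degrees(np.arctan2(*(P[0]-P[1])[1::-1])))
T=Ro.from_quat(s['ee_rot']).as_matrix()
Q=np.vstack([up(c,[[387,135],[398,190],[415,257]],.01),P/1000])
print(((Q-s['tool_pos'])@T*1000).round(1))
E
```

```text
[[ 620.36250372 -167.90312243   16.        ]
 [ 583.45259717 -312.02818855   16.        ]
 [ 612.64571612 -196.69059535   16.        ]] [ 601.90755045 -239.96565549   16.        ] 148.77626116027892
yaw 75.63548148050828
[[ 50.1  73.2 119.7]
 [ 11.8  84.  119.7]
 [-39.2 101.  119.7]
 [ 77.2  -1.4 113.8]
 [-71.5  -1.8 113.7]
 [ 47.4  -1.8 113.7]]
```

Emit:
send_rows --motion '[[[-0.0015, 0.004, -0.04, 0, 80], [0, 0, -0.03, 0, 80], [0, 0, -0.03, 0, 80], [0, 0, -0.019, 0, 80], [0, 0, 0, 0, 255]]]'

```text
t: 7.25
tool_pos: [0.6007, -0.2381, 0.0104]
ee_rot: [0.789, 0.614, -0.0, -0.001]
ft_force: [-0.5, 0.4, -0.3]
grip_width: 0.484
grasp_force: 0.0
```

Emit:
send_rows --motion '[[[0, 0, 0, 0, 255], [0, 0, 0, 0, 255], [0, 0, 0, 0, 255], [0, 0, 0, 0, 255], [0, 0, 0, 0, 255]]]'

```text
t: 7.88
tool_pos: [0.6022, -0.2391, 0.0126]
ee_rot: [0.789, 0.614, 0.0, 0.001]
ft_force: [-0.7, 0.7, 8.4]
grip_width: 0.225
grasp_force: 40.2
```

Emit:
send_rows --motion '[[[0, 0, 0.05, 0, 255], [0, 0, 0.05, 0, 255], [-0.0121, 0.0348, 0.025, 0.1741, 255], [-0.0121, 0.0348, 0, 0.1741, 255], [-0.0121, 0.0348, 0, 0.1741, 255]]]'

```text
t: 8.5
tool_pos: [0.565, -0.1336, 0.1374]
ee_rot: [0.602, 0.798, 0.0, 0.001]
ft_force: [0.5, 0.5, -1.7]
grip_width: 0.225
grasp_force: 39.8
```

Emit:
send_rows --motion '[[[-0.0121, 0.0348, 0, 0.1741, 255], [-0.0121, 0.0348, 0, 0.1741, 255], [-0.0121, 0.0348, 0, 0.1741, 255], [-0.0121, 0.0348, 0, 0.1741, 255], [-0.0121, 0.0348, 0, 0.1741, 255]]]'

```text
t: 9.12
tool_pos: [0.5044, 0.0406, 0.1369]
ee_rot: [0.209, 0.978, 0.0, 0.001]
ft_force: [0.6, 0.1, -1.4]
grip_width: 0.22
grasp_force: 39.8
```

Emit:
send_rows --motion '[[[-0.0121, 0.0348, 0, 0.1741, 255], [0, 0, 0, 0, 255]]]'

```text
t: 9.38
tool_pos: [0.4918, 0.0761, 0.1369]
ee_rot: [0.124, 0.992, 0.0, 0.0]
ft_force: [-0.0, -1.2, -1.3]
grip_width: 0.22
grasp_force: 39.8
```

Emit:
send_rows --motion '[[[0.001, -0.002, -0.04, 0, 255], [0, 0, -0.032, 0, 255], [0, 0, -0.01, 0, 255], [0, 0, -0.002, 0, 255], [0, 0, 0, 0, 255]]]'

```text
t: 10.0
tool_pos: [0.4943, 0.0721, 0.0531]
ee_rot: [0.127, 0.992, 0.0, 0.001]
ft_force: [-0.7, 0.9, -1.7]
grip_width: 0.223
grasp_force: 39.8
```

Emit:
send_rows --motion '[[[0, 0.001, -0.0015, 0, 255], [0, 0, 0, 0, 255]]]'

```text
t: 10.25
tool_pos: [0.4945, 0.0727, 0.0525]
ee_rot: [0.126, 0.992, -0.0, 0.001]
ft_force: [-6.0, -9.3, 26.0]
grip_width: 0.221
grasp_force: 43.1
```

Emit:
send_rows --motion '[[[0, 0, -0.001, 0, 255], [0, 0, 0, 0, 255]]]'

```text
t: 10.5
tool_pos: [0.4945, 0.0728, 0.0523]
ee_rot: [0.126, 0.992, -0.0, 0.002]
ft_force: [-10.5, -10.5, 49.5]
grip_width: 0.221
grasp_force: 45.9
```

Emit:
send_rows --motion '[[[0, 0, 0.002, 0, 255], [0, 0, 0, 0, 255]]]'

```text
t: 10.75
tool_pos: [0.4943, 0.0734, 0.0525]
ee_rot: [0.126, 0.992, 0.0, 0.001]
ft_force: [-2.1, -1.1, 18.3]
grip_width: 0.221
grasp_force: 42.1
```

Emit:
send_rows --motion '[[[0, 0, 0.0008, 0, 255], [0, 0, 0, 0, 200], [0, 0, 0, 0, 180], [0, 0, 0, 0, 100], [0, 0, 0, 0, 0]]]'

```text
t: 11.38
tool_pos: [0.4936, 0.0734, 0.0525]
ee_rot: [0.126, 0.992, -0.0, -0.0]
ft_force: [1.0, 0.3, 0.2]
grip_width: 0.71
grasp_force: 0.0
```

Emit:
send_rows --motion '[[[0, 0, 0, 0, 0], [0, 0, 0, 0, 0], [0, 0, 0.03, 0, 0], [0, 0, 0.06, 0, 0], [0, 0, 0.06, 0, 0]]]'

```text
t: 12.0
tool_pos: [0.4932, 0.0733, 0.2042]
ee_rot: [0.126, 0.992, -0.0, -0.0]
ft_force: [0.9, -0.3, -0.4]
grip_width: 1.001
grasp_force: 0.0
```

Emit:
send_rows --motion '[[[-0.005, 0.05, 0.02, 0, 0], [-0.005, 0.05, 0.02, 0, 0], [-0.005, 0.05, 0, 0, 0], [0, 0.03, 0, 0, 0], [0, 0, 0, 0, 0]]]'

```text
t: 12.62
tool_pos: [0.4783, 0.255, 0.2425]
ee_rot: [0.125, 0.992, 0.0, 0.0]
ft_force: [0.4, -0.4, 0.6]
grip_width: 0.996
grasp_force: 0.0
```

```bash
python3 - <<'E'
from h import *
s=status.sense();print(s['tool_pos'],s['ee_rot'],s['t'])
a=eyes.read_camera("wrist")[:,:,::-1];cv2.imwrite("pics/w4.png",a)
b=eyes.read_camera("top")[:,:,::-1];cv2.imwrite("pics/t4.png",b)
b=cv2.resize(b[150:300,190:350],None,fx=2.4,fy=2.8,interpolation=cv2.INTER_CUBIC)
cv2.imwrite("pics/v4.png",np.hstack([cv2.resize(a,(416,312)),cv2.resize(b,(333,312))]))
E
```

```text
[0.47827779 0.25504459 0.24246122] [1.24960532e-01 9.92161705e-01 1.28155138e-04 1.60446683e-06] 12.625
```

View pics/v4.png

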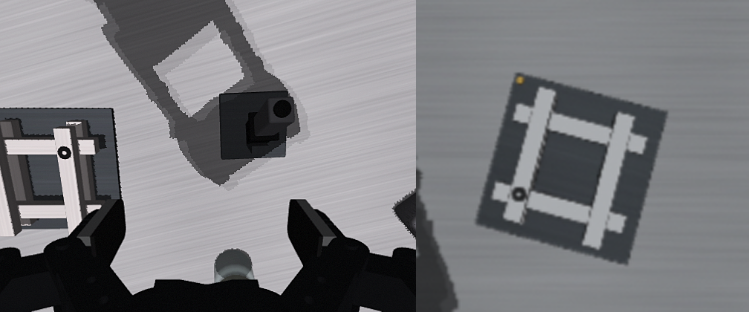

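Combined view: left (wrist) shows mark (65,153), holder base corners (220,93),(289,91),(286,157),(221,159), probe cap (282,108); right (top) shows both bars on as the third layer, pad ends (543,92)/(514,220), mark (518,194).

```bash
python3 - <<'E'
from h import *
from scipy.optimize import least_squares
c=cam("top");cs=cam("scene");s=status.sense();w=cam("wrist",s)
t=lambda a:[[190+(u-416)*160/333,150+v*150/312] for u,v in a]
k=560/416
P=up(c,t([[543,92],[514,220],[623,116],[594,247],[518,194]]),.056)*1000
ex=np.array([np.cos(np.radians(-14.4)),np.sin(np.radians(-14.4)),0]);ey=np.array([-ex[1],ex[0],0]);O=np.array([481.8,30.4,0])
for n,X in('pad',(P[0]+P[1])/2),('plain',(P[2]+P[3])/2),('mark',P[4]),('mark w',up(w,[[65*k,153*k]],.056)[0]*1000):print(n,X.round(1),'plate xy',((X-O)@ex).round(1),((X-O)@ey).round(1))
print('yaws',[np.degrees(np.arctan2(*d[1::-1])).round(1) for d in (P[0]-P[1],P[2]-P[3])])
f=lambda X:np.r_[proj(c,X)[0]-[119.2,244],proj(cs,X)[0]-[340,115.6],proj(w,X)[0]-[282*k,108*k]]
r=least_squares(f,[.45,.3,.15]);print('cap',r.x,r.fun.round(1))
for z in(.145,.153):print(up(w,[[282*k,108*k]],z),up(c,[[119.2,244]],z))
B=up(w,np.array([[220,93],[289,91],[286,157],[221,159]])*k,.012);print(B,B.mean(0),[np.degrees(np.arctan2(*(B[a]-B[b])[1::-1])).round(1) for a,b in((0,1),(1,2),(3,2),(0,3))])
E
```

```text
pad [492.6  74.2  56. ] plate xy -0.5 45.1
plain [465.6 -13.6  56. ] plate xy -4.8 -46.7
mark [450.8  85.2  56. ] plate xy -43.7 45.3
mark w [452.1  83.3  56. ] plate xy -41.9 43.8
yaws [np.float64(-12.0), np.float64(-12.0)]
cap [0.44983053 0.32655155 0.14630385] [ 0.4 -0.6 -1.3 -0.   0.3  0. ]
[[0.44999841 0.32670515 0.145     ]] [[0.44857849 0.32779536 0.145     ]]
[[0.44865976 0.32478845 0.153     ]] [[0.44881889 0.32469349 0.153     ]]
[[0.43278367 0.28388917 0.012     ]
 [0.45298115 0.37121518 0.012     ]
 [0.54013852 0.35192823 0.012     ]
 [0.52026908 0.26388078 0.012     ]] [0.48654311 0.31772834 0.012     ] [np.float64(-103.0), np.float64(167.5), np.float64(-102.7), np.float64(167.1)]
```

Emit:
send_rows --motion '[[[-0.009, 0.033, 0, 0.015, 0], [-0.009, 0.034, 0, 0.015, 0], [0, 0, -0.04, 0, 0], [0, 0, -0.04, 0, 0], [0, 0, -0.03, 0, 0]]]' --squeeze 20

```text
t: 13.35
tool_pos: [0.4605, 0.3189, 0.1311]
ee_rot: [0.112, 0.994, -0.0, -0.0]
ft_force: [0.1, 0.3, 0.4]
grip_width: 1.003
grasp_force: 0.0
```

Emit:
send_rows --motion '[[[0, 0, -0.021, 0, 0], [0, 0, 0, 0, 0], [0, 0, 0, 0, 80], [0, 0, 0, 0, 120]]]'

```text
t: 13.85
tool_pos: [0.4612, 0.3204, 0.1126]
ee_rot: [0.111, 0.994, 0.0, 0.001]
ft_force: [-0.3, 0.7, 0.3]
grip_width: 0.604
grasp_force: 0.0
```

```bash
python3 - <<'E'
from h import *
s=status.sense();print(s['tool_pos'],s['ee_rot'],s['t'],s['grip_width'],s['ft_force'])
a=eyes.read_camera("wrist")[:,:,::-1]
b=eyes.read_camera("scene")[:,:,::-1];cv2.imwrite("pics/s5.png",b);cv2.imwrite("pics/w5.png",a)
b=b[70:190,270:430]
cv2.imwrite("pics/v5.png",np.hstack([cv2.resize(a,(400,300)),cv2.resize(b,(400,300),interpolation=cv2.INTER_CUBIC)]))
E
```

```text
[0.46121407 0.32036107 0.1126222 ] [1.11450867e-01 9.93769616e-01 4.44928639e-04 6.76054613e-04] 13.85 0.6040865571712195 [-0.26394716  0.7002524   0.28905582]
```

View pics/v5.png

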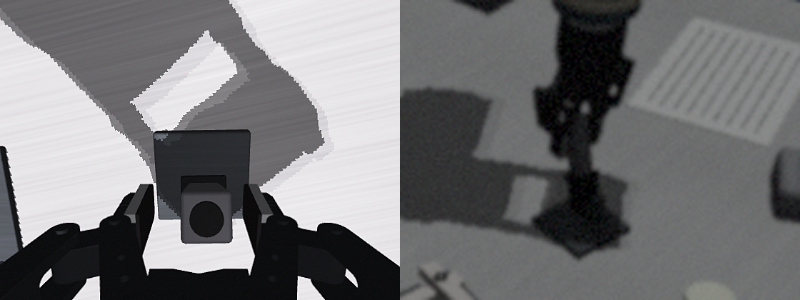

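Wrist half: the handle (cap at (206,219)) sits between the pads, square to them; scene half: gripper around the probe above the holder.

Emit:
send_rows --motion '[[[0, 0, 0, 0, 200], [0, 0, 0, 0, 255], [0, 0, 0, 0, 255], [0, 0, 0, 0, 255], [0, 0, 0, 0, 255]]]' --squeeze 20

```text
t: 14.58
tool_pos: [0.4612, 0.3213, 0.1119]
ee_rot: [0.111, 0.994, 0.001, 0.001]
ft_force: [0.7, 6.1, -1.9]
grip_width: 0.258
grasp_force: 19.3
```

Emit:
send_rows --motion '[[[0, 0, 0, 0, 255], [-0.0017, 0.0004, 0.0047, 0, 255], [-0.0033, 0.0008, 0.0094, 0, 255], [-0.0033, 0.0008, 0.0094, 0, 255], [0, 0, 0, 0, 255]]]'

```text
t: 15.2
tool_pos: [0.4525, 0.3229, 0.1358]
ee_rot: [0.111, 0.994, 0.001, 0.001]
ft_force: [-0.6, 5.1, 0.9]
grip_width: 0.262
grasp_force: 20.1
```

Emit:
send_rows --motion '[[[-0.0033, 0.0018, 0.0094, 0, 255], [-0.0033, 0.0008, 0.0094, 0, 255], [0, 0, 0, 0, 255]]]'

```text
t: 15.58
tool_pos: [0.4455, 0.3248, 0.1545]
ee_rot: [0.111, 0.994, -0.0, 0.0]
ft_force: [-0.1, -0.6, -2.2]
grip_width: 0.251
grasp_force: 23.5
```

```bash
cat > tilt.py <<'E'
from h import *
# fit the cap disc + handle axis from the wrist view: report the dark cap blob relative to expectation for lean th
s=status.sense();w=cam("wrist",s);im=eyes.read_camera("wrist")[:,:,::-1]
import sys; cv2.imwrite(sys.argv[1],im)
T=Ro.from_quat(s['ee_rot']).as_matrix();G=s['tool_pos']-.011*T[:,2]
hx=-T[:,0]*1.0
for th in(.35,.25,.15,.05,0,-.1):
    a=np.cos(th)*np.array([0,0,1])-np.sin(th)*hx
    print(th,proj(w,G+.034*a).round(1).tolist())
g=cv2.cvtColor(im,cv2.COLOR_BGR2GRAY); roi=g[200:420,200:360]
print('darkest in col strip', [(r,int(g[r,270:296].mean())) for r in range(200,420,8)])
print(s['tool_pos'],s['ft_force'],s['wrist_torque'])
E
python3 tilt.py pics/w6.png
```

```text
0.35 [[275.9, 319.0]]
0.25 [[275.9, 331.1]]
0.15 [[275.9, 342.8]]
0.05 [[275.9, 353.9]]
0 [[276.0, 359.1]]
-0.1 [[276.0, 368.8]]
darkest in col strip [(200, 39), (208, 39), (216, 39), (224, 38), (232, 39), (240, 37), (248, 17), (256, 23), (264, 31), (272, 52), (280, 69), (288, 22), (296, 18), (304, 17), (312, 18), (320, 18), (328, 25), (336, 71), (344, 225), (352, 217), (360, 220), (368, 217), (376, 220), (384, 9), (392, 11), (400, 11), (408, 11), (416, 11)]
[0.44552219 0.32479946 0.1544949 ] [-0.10066791 -0.58023517 -2.16230617] [-0.05003138  0.02887883  0.00602569]
```

Emit:
send_rows --motion '[[[-0.0005, 0.0001, 0.0015, 0, 255], [0.006, -0.0013, 0, 0, 255], [0.004, -0.0009, 0.0013, 0, 255], [0.004, -0.0009, 0.0013, 0, 255], [0, 0, 0, 0, 255]]]'

```text
t: 16.25
tool_pos: [0.4596, 0.3218, 0.1579]
ee_rot: [0.111, 0.994, -0.0, 0.0]
ft_force: [-0.4, -0.1, -1.8]
grip_width: 0.251
grasp_force: 23.4
```

Emit:
send_rows --motion '[[[0.004, -0.0009, 0.0009, 0, 255], [0.004, -0.0009, 0.0009, 0, 255], [0, 0, 0, 0, 255]]]'

```text
t: 16.62
tool_pos: [0.4676, 0.3201, 0.1599]
ee_rot: [0.111, 0.994, 0.0, 0.0]
ft_force: [-1.1, 0.9, -1.1]
grip_width: 0.255
grasp_force: 23.6
```

```bash
python3 tilt.py pics/w7.png
```

```text
0.35 [[275.9, 319.0]]
0.25 [[275.9, 331.1]]
0.15 [[275.9, 342.8]]
0.05 [[276.0, 353.9]]
0 [[276.0, 359.1]]
-0.1 [[276.0, 368.8]]
darkest in col strip [(200, 40), (208, 39), (216, 15), (224, 37), (232, 21), (240, 17), (248, 33), (256, 33), (264, 33), (272, 33), (280, 37), (288, 75), (296, 30), (304, 17), (312, 19), (320, 18), (328, 18), (336, 18), (344, 31), (352, 236), (360, 219), (368, 221), (376, 221), (384, 9), (392, 11), (400, 11), (408, 12), (416, 11)]
[0.46761005 0.32005654 0.15985046] [-1.13298542  0.93653588 -1.13438385] [ 0.03403725  0.24787364 -0.02625806]
```

Emit:
send_rows --motion '[[[0.004, -0.0009, 0.001, 0, 255], [0.004, -0.0009, 0.0009, 0, 255], [0.004, -0.0009, 0.0007, 0, 255], [0.004, -0.0009, 0.0005, 0, 255], [0, 0, 0, 0, 255]]]'

```text
t: 17.3
tool_pos: [0.4836, 0.3165, 0.1629]
ee_rot: [0.111, 0.994, 0.0, 0.0]
ft_force: [-1.0, -0.2, -2.9]
grip_width: 0.255
grasp_force: 23.7
```

Emit:
send_rows --motion '[[[0.004, -0.0009, 0.0003, 0, 255], [0, 0, 0, 0, 255]]]'

```text
t: 17.55
tool_pos: [0.4875, 0.3156, 0.1632]
ee_rot: [0.111, 0.994, 0.0, 0.0]
ft_force: [-1.9, 0.1, -1.5]
grip_width: 0.256
grasp_force: 23.8
```

```bash
python3 tilt.py pics/w8.png | tail -2
```

```text
darkest in col strip [(200, 36), (208, 15), (216, 17), (224, 35), (232, 35), (240, 35), (248, 35), (256, 35), (264, 35), (272, 35), (280, 35), (288, 35), (296, 40), (304, 68), (312, 28), (320, 10), (328, 12), (336, 12), (344, 12), (352, 11), (360, 108), (368, 224), (376, 222), (384, 10), (392, 12), (400, 12), (408, 12), (416, 11)]
[0.48749621 0.31560518 0.16319629] [-1.94210702  0.14841291 -1.51204667] [0.07141212 0.3806407  0.01170535]
```

```bash
python3 - <<'E'
import cv2,numpy as np
for n in("w6","w8"):
    g=cv2.imread(f"pics/{n}.png",0)[:,266:287].astype(float).mean(1)
    print(n,[(r,int(g[r])) for r in range(196,384,2)])
E
```

```text
w6 [(196, 31), (198, 38), (200, 38), (202, 38), (204, 39), (206, 38), (208, 38), (210, 37), (212, 38), (214, 38), (216, 39), (218, 39), (220, 37), (222, 38), (224, 37), (226, 38), (228, 37), (230, 38), (232, 38), (234, 40), (236, 37), (238, 37), (240, 37), (242, 37), (244, 38), (246, 3), (248, 15), (250, 15), (252, 15), (254, 14), (256, 22), (258, 31), (260, 31), (262, 32), (264, 31), (266, 31), (268, 32), (270, 43), (272, 52), (274, 63), (276, 68), (278, 68), (280, 69), (282, 52), (284, 15), (286, 17), (288, 17), (290, 17), (292, 17), (294, 17), (296, 17), (298, 17), (300, 17), (302, 17), (304, 17), (306, 17), (308, 18), (310, 17), (312, 18), (314, 17), (316, 17), (318, 18), (320, 18), (322, 17), (324, 17), (326, 17), (328, 18), (330, 18), (332, 29), (334, 69), (336, 70), (338, 66), (340, 56), (342, 150), (344, 224), (346, 220), (348, 218), (350, 215), (352, 214), (354, 217), (356, 219), (358, 218), (360, 218), (362, 219), (364, 218), (366, 215), (368, 216), (370, 216), (372, 214), (374, 216), (376, 220), (378, 220), (380, 224), (382, 59)]
w8 [(196, 37), (198, 35), (200, 34), (202, 
[... 299 characters left out ...]
, (258, 35), (260, 34), (262, 35), (264, 35), (266, 34), (268, 35), (270, 35), (272, 35), (274, 35), (276, 34), (278, 35), (280, 35), (282, 35), (284, 34), (286, 34), (288, 35), (290, 34), (292, 35), (294, 34), (296, 40), (298, 49), (300, 56), (302, 61), (304, 67), (306, 67), (308, 67), (310, 69), (312, 16), (314, 4), (316, 5), (318, 6), (320, 11), (322, 12), (324, 11), (326, 11), (328, 12), (330, 11), (332, 12), (334, 11), (336, 12), (338, 11), (340, 11), (342, 11), (344, 12), (346, 11), (348, 11), (350, 11), (352, 11), (354, 10), (356, 9), (358, 7), (360, 101), (362, 228), (364, 221), (366, 224), (368, 223), (370, 222), (372, 221), (374, 223), (376, 222), (378, 220), (380, 224), (382, 60)]
```

```bash
cat > fit.py <<'E'
from h import *
from scipy.optimize import least_squares
# wrist camera in tool frame; feature (x toward tool +x, z from tip)
p=eyes.camera_params("wrist");W=np.linalg.inv(p['T_tool_cam']);K,d,_,_=cam("wrist",status.sense())
c=(K,d,W[:3,:3],W[:3,3])
def row(x,z,th,xo,zg):
    zz=z-zg; X=xo+x*np.cos(th)+zz*np.sin(th); U=-x*np.sin(th)+zz*np.cos(th)
    return proj(c,[[X/1000,0,-.011-U/1000]])[0,1]
def feats(th,xo,zg,rc): return [row(16,61,th,xo,zg),row(11,61,th,xo,zg),row(11,134,th,xo,zg),row(rc,135,th,xo,zg),row(-rc,139,th,xo,zg)]
def fit(obs):   # list of rows [collar edge, collar/handle, handle top near, cap near, cap far]
    n=len(obs)
    f=lambda q:np.concatenate([np.array(feats(q[2+2*i],q[3+2*i],q[0],q[1]))-o for i,o in enumerate(obs)]+[[(q[0]-105)/2,(q[1]-9)/1]])
    r=least_squares(f,[105,9]+[.2,0]*n);print('zg,rc',r.x[:2].round(2),'(th,xo)',r.x[2:].reshape(-1,2).round(3).tolist(),r.fun.round(1))
E
python3 - <<'E'
from fit import *
a=[245.5,256,271,282.5,331.5];b=[208,221,298,311.5,359.5]
fit([a]);fit([b]);fit([a,b])
E
```

```text
zg,rc [108.42   6.81] (th,xo) [[0.345, 2.672]] [ 0.3 -0.2 -2.1  0.7  1.3  1.7 -2.2]
zg,rc [107.06   6.84] (th,xo) [[-0.016, 5.241]] [ 1.5 -1.6 -0.8  0.1  0.8  1.  -2.2]
zg,rc [108.58   6.84] (th,xo) [[0.344, 2.652], [-0.023, 4.449]] [ 0.3 -0.2 -2.1  0.6  1.3  1.6 -1.6 -0.4  0.3  0.1  1.8 -2.2]
```

Emit:
send_rows --motion '[[[0, 0, 0.005, 0, 255], [0, 0, 0.01, 0, 255], [0, 0, 0.02, 0, 255], [0, 0, 0.03, 0, 255], [0, 0, 0.02, 0, 255]]]' --squeeze 50

```text
t: 18.23
tool_pos: [0.4878, 0.3159, 0.2505]
ee_rot: [0.111, 0.994, 0.001, 0.001]
ft_force: [-0.3, -0.3, -2.3]
grip_width: 0.251
grasp_force: 53.6
```

Emit:
send_rows --motion '[[[0, -0.02, 0, 0, 255], [-0.005, -0.038, 0, 0, 255], [-0.006, -0.04, 0, 0, 255], [-0.006, -0.04, 0, 0, 255], [-0.006, -0.04, 0, 0, 255]]]'

```text
t: 18.85
tool_pos: [0.4633, 0.1355, 0.2477]
ee_rot: [0.111, 0.994, -0.0, -0.0]
ft_force: [0.6, -0.1, -1.1]
grip_width: 0.254
grasp_force: 53.6
```

Emit:
send_rows --motion '[[[-0.005, -0.038, -0.01, 0, 255], [-0.002, -0.016, -0.02, 0, 255], [0, 0, -0.02, 0, 255], [0, 0, -0.01, 0, 255], [0, 0, 0, 0, 255]]]'

```text
t: 19.48
tool_pos: [0.4567, 0.0834, 0.1877]
ee_rot: [0.111, 0.994, -0.0, -0.001]
ft_force: [0.3, -0.5, -1.5]
grip_width: 0.252
grasp_force: 53.6
```

```bash
python3 - <<'E'
from h import *
s=status.sense();print(s['tool_pos'],s['ee_rot'],s['ft_force'],s['grasp_force'],s['grip_width'])
w=eyes.read_camera("wrist")[:,:,::-1];a=eyes.read_camera("scene")[:,:,::-1];b=eyes.read_camera("top")[:,:,::-1]
for n,i in(("w9",w),("s9",a),("t9",b)):cv2.imwrite(f"pics/{n}.png",i)
T=np.array(s['tool_pos']);tip=T+[-.0068,.0016,.011-.108]
for n in("scene","top"):print(n,proj(cam(n),[tip,[.4508,.0847,.056],tip+[0,0,.108]]).round(1).tolist())
g=cv2.cvtColor(w,cv2.COLOR_BGR2GRAY)[:,266:287].astype(float).mean(1);print([(r,int(g[r])) for r in range(196,384,2)])
A=cv2.resize(a[130:230,230:330],(500,500),interpolation=cv2.INTER_CUBIC);B=cv2.resize(w,(300,225));C=cv2.resize(b[200:275,200:300],(300,225),interpolation=cv2.INTER_CUBIC)
cv2.imwrite("pics/v9.png",np.hstack([A,np.vstack([B,C,np.zeros((50,300,3),np.uint8)])]))
E
```

```text
[0.45669028 0.08339581 0.18772941] [ 1.11314386e-01  9.93785005e-01 -1.61120235e-04 -6.67137848e-04] [ 0.2999208  -0.51374767 -1.49858664] 53.63923251628876 0.25205003482652777
scene [[285.2, 170.2], [285.1, 179.7], [286.1, 138.2]]
top [[237.2, 244.1], [239.2, 243.3], [230.2, 245.5]]
[(196, 63), (198, 60), (200, 27), (202, 28), (204, 56), (206, 56), (208, 30), (210, 4), (212, 12), (214, 17), (216, 17), (218, 17), (220, 17), (222, 25), (224, 36), (226, 35), (228, 36), (230, 36), (232, 36), (234, 35), (236, 36), (238, 35), (240, 36), (242, 36), (244, 36), (246, 35), (248, 36), (250, 36), (252, 35), (254, 36), (256, 36), (258, 35), (260, 36), (262, 36), (264, 36), (266, 36), (268, 36), (270, 35), (272, 35), (274, 36), (276, 35), (278, 36), (280, 36), (282, 36), (284, 35), (286, 36), (288, 36), (290, 35), (292, 36), (294, 35), (296, 42), (298, 52), (300, 58), (302, 63), (304, 69), (306, 69), (308, 69), (310, 65), (312, 13), (314, 6), (316, 6), (318, 8), (320, 12), (322, 12), (324, 12), (326, 12), (328, 12), (330, 12), (332, 12), (334, 12), (336, 11), (338, 12), (340, 12), (342, 12), (344, 12), (346, 12), (348, 12), (350, 12), (352, 11), (354, 11), (356, 11), (358, 9), (360, 150), (362, 233), (364, 227), (366, 227), (368, 228), (370, 229), (372, 228), (374, 228), (376, 229), (378, 228), (380, 231), (382, 64)]
```

View pics/v9.png

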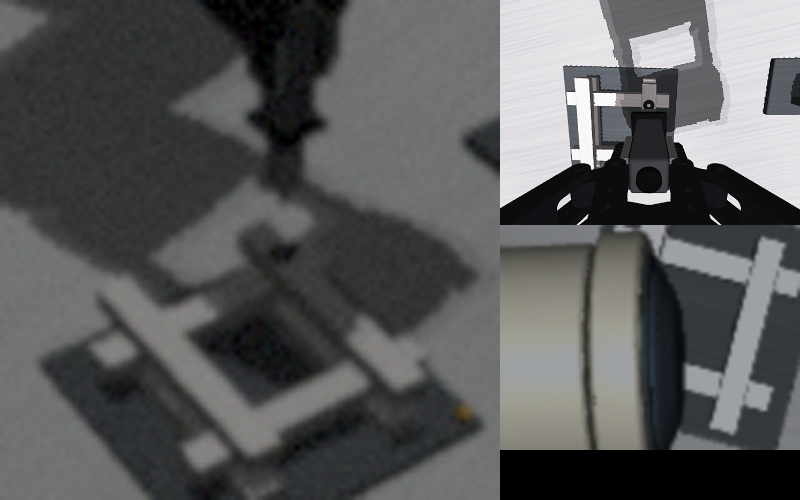

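Composite: scene crop shows probe upright over the mark (tip ≈(287,195), mark (284,252) in crop); wrist inset shows the mark at (648,104) just beyond the collar, in line with the cap (648,180).

```bash
python3 - <<'E'
from fit import *
fit([[245.5,256,271,282.5,331.5],[209,222,298,311,359.3]]);fit([[209,222,298,311,359.3]])
g=cv2.imread("pics/w9.png",0)
for r in range(176,212,2): print(r,g[r,254:300:2].tolist())
E
```

```text
zg,rc [108.83   6.87] (th,xo) [[0.344, 2.619], [-0.016, 4.158]] [ 0.3 -0.2 -2.   0.5  1.4  1.6 -1.6 -0.6  0.5  0.2  1.9 -2.1]
zg,rc [107.39   6.9 ] (th,xo) [[-0.01, 4.906]] [ 1.5 -1.6 -1.   0.2  0.9  1.2 -2.1]
176 [132, 131, 132, 129, 130, 101, 131, 129, 129, 131, 132, 130, 128, 131, 133, 130, 133, 140, 136, 93, 94, 89, 87]
178 [133, 131, 132, 132, 133, 109, 131, 129, 131, 132, 133, 130, 132, 133, 135, 128, 133, 137, 132, 133, 136, 131, 133]
180 [133, 133, 133, 132, 134, 87, 131, 128, 129, 129, 134, 130, 129, 135, 134, 130, 134, 138, 127, 137, 136, 137, 136]
182 [133, 134, 133, 132, 135, 89, 131, 129, 129, 131, 132, 130, 130, 135, 133, 130, 133, 137, 124, 136, 134, 133, 135]
184 [135, 133, 134, 133, 137, 91, 127, 130, 129, 131, 134, 132, 132, 132, 134, 129, 134, 139, 118, 137, 135, 134, 136]
186 [130, 128, 129, 128, 130, 88, 125, 129, 131, 138, 152, 72, 71, 112, 144, 132, 135, 139, 116, 137, 134, 134, 134]
188 [130, 129, 130, 129, 129, 91, 126, 132, 144, 15, 11, 15, 18, 10, 9, 104, 139, 139, 120, 133, 131, 131, 132]
190 [133, 133, 133, 134, 136, 95, 127, 145, 12, 14, 16, 17, 18, 19, 
[... 345 characters left out ...]
8, 105, 134, 131, 132, 133]
198 [143, 143, 142, 144, 143, 88, 141, 8, 18, 17, 71, 139, 143, 122, 14, 18, 13, 106, 100, 137, 136, 137, 137]
200 [35, 37, 34, 32, 36, 60, 135, 12, 18, 18, 10, 44, 47, 12, 17, 18, 9, 147, 96, 84, 88, 91, 95]
202 [41, 43, 41, 42, 41, 70, 139, 82, 9, 12, 14, 10, 13, 14, 10, 12, 32, 158, 91, 35, 38, 37, 37]
204 [40, 41, 40, 38, 38, 65, 50, 54, 59, 56, 56, 57, 56, 56, 56, 56, 59, 53, 56, 39, 40, 40, 40]
206 [43, 41, 44, 41, 41, 77, 56, 57, 57, 56, 55, 54, 56, 57, 58, 55, 58, 56, 57, 41, 42, 41, 42]
208 [25, 24, 25, 25, 25, 39, 34, 30, 31, 29, 29, 29, 29, 30, 30, 30, 30, 31, 31, 27, 25, 25, 25]
210 [4, 4, 6, 3, 6, 10, 2, 6, 2, 7, 2, 6, 5, 3, 3, 7, 4, 1, 3, 6, 1, 6, 6]
```

```bash
python3 - <<'E'
from fit import *
s=dict(tool_pos=np.array([.45669,.0834,.18773]),ee_rot=np.array([.11131,.99378,0,0]))
M=up(cam("wrist",s),[[277.3,197]],.056)[0];R=Ro.from_quat(s['ee_rot']).as_matrix()
print('mark',M,'tool',(M-s['tool_pos'])@R*1000)
for th,xo,zg in((-.016,4.16,108.8),(-.01,4.9,107.4)):
    print('tip tool x',xo-zg*np.sin(th),'z',-11+zg*np.cos(th),'rows',row(16,55,th,xo,zg))
E
```

```text
mark [0.45244861 0.084655   0.056     ] tool [  4.41394169   0.28554133 131.73      ]
tip tool x 5.90072572681737 z 97.786073897094 rows 207.14494483904184
tip tool x 5.973982100089501 z 96.39463004474986 rows 207.05142427575626
```

Emit:
send_rows --motion '[[[0.001, 0, -0.01, 0, 255], [0, 0, -0.01, 0, 255], [0, 0, -0.008, 0, 255], [0, 0, 0, 0, 255], [0, 0, 0, 0, 255]]]'

```text
t: 20.25
tool_pos: [0.4583, 0.0837, 0.1602]
ee_rot: [0.111, 0.994, -0.0, -0.0]
ft_force: [0.2, -0.5, -1.6]
grip_width: 0.25
grasp_force: 53.6
```

```bash
cat > f.py <<'E'
from h import *
F=[];Z=[]
for i in range(8):
    eyes.read_camera("wrist");s=status.sense();F.append(s['ft_force']);Z.append(s['tool_pos'])
print(s['t'],np.mean(F,0).round(2),np.std(F,0).round(2),np.mean(Z,0).round(4))
E
python3 f.py
```

```text
20.65 [ 0.12  0.08 -1.56] [0.28 0.56 0.46] [0.4583 0.0837 0.1604]
```

Emit:
send_rows --motion '[[[0, 0, -0.003, 0, 255], [0, 0, 0, 0, 255], [0, 0, -0.003, 0, 255], [0, 0, 0, 0, 255]]]'

```text
t: 21.15
tool_pos: [0.4581, 0.0836, 0.1539]
ee_rot: [0.111, 0.994, -0.0, -0.0]
ft_force: [0.8, -0.1, -1.3]
grip_width: 0.25
grasp_force: 53.6
```

```bash
python3 f.py
```

```text
21.55 [-0.03 -0.03 -1.57] [0.51 0.58 0.38] [0.4582 0.0836 0.1542]
```

Emit:
send_rows --motion '[[[0, 0, -0.0015, 0, 255], [0, 0, 0, 0, 255], [0, 0, -0.0015, 0, 255], [0, 0, 0, 0, 255]]]'

```text
t: 22.05
tool_pos: [0.4582, 0.0836, 0.1511]
ee_rot: [0.111, 0.994, -0.0, -0.0]
ft_force: [-0.3, -0.0, -1.9]
grip_width: 0.254
grasp_force: 53.6
```

```bash
python3 f.py
```

```text
22.45 [-0.14 -0.03 -1.09] [0.52 0.23 0.5 ] [0.4582 0.0836 0.1512]
```

Emit:
send_rows --motion '[[[0, 0, -0.0015, 0, 255], [0, 0, 0, 0, 255], [0, 0, -0.0015, 0, 255], [0, 0, 0, 0, 255]]]'

```text
t: 22.95
tool_pos: [0.4583, 0.0837, 0.1481]
ee_rot: [0.111, 0.994, 0.0, -0.0]
ft_force: [-0.5, 0.2, -0.2]
grip_width: 0.248
grasp_force: 53.7
```

```bash
python3 f.py
```

```text
23.35 [-0.11 -0.22 -0.63] [0.58 0.34 0.3 ] [0.4583 0.0836 0.1482]
```

Emit:
send_rows --motion '[[[0, 0, -0.001, 0, 255], [0, 0, 0, 0, 255], [0, 0, -0.0005, 0, 255], [0, 0, 0, 0, 255]]]'

```text
t: 23.85
tool_pos: [0.4582, 0.0836, 0.1467]
ee_rot: [0.111, 0.994, -0.0, -0.0]
ft_force: [0.1, 0.4, 0.2]
grip_width: 0.251
grasp_force: 53.7
```

```bash
python3 f.py; python3 - <<'E'
from h import *
s=status.sense();w=eyes.read_camera("wrist")[:,:,::-1];cv2.imwrite("pics/w10.png",w)
g=cv2.cvtColor(w,cv2.COLOR_BGR2GRAY);v=g[:,266:287].astype(float).mean(1);print([(r,int(v[r])) for r in list(range(186,228,2))+list(range(290,318,2))+list(range(354,366,2))])
t=eyes.read_camera("scene").mean(2).astype(int);print(t[160:192,276:300])
E
```

```text
24.25 [ 0.1  -0.12  0.2 ] [0.47 0.41 0.27] [0.4582 0.0836 0.1467]
[(186, 143), (188, 142), (190, 143), (192, 143), (194, 142), (196, 146), (198, 88), (200, 47), (202, 18), (204, 62), (206, 61), (208, 33), (210, 6), (212, 14), (214, 20), (216, 19), (218, 19), (220, 19), (222, 28), (224, 40), (226, 40), (290, 40), (292, 39), (294, 39), (296, 47), (298, 58), (300, 64), (302, 69), (304, 76), (306, 76), (308, 76), (310, 71), (312, 15), (314, 7), (316, 7), (354, 13), (356, 13), (358, 10), (360, 201), (362, 251), (364, 248)]
[[ 48  55  55  58  55  55  33  12  16  27  29  25  18  22  24  26  63  96
  111 111 113 111 113 110]
 [ 50  50  53  53  45  46  29  20  23  30  30  27  22  25  24  31  63  99
  110 112 112 112 111 110]
 [ 52  54  49  47  48  39  17  23  17  29  27  20  17  26  14  31  59  97
  110 109 111 113 110 112]
 [ 55  53  50  50  44  33  27  16  23  20  21  26  19  25  23  33  58  94
  107 111 111 112 113 112]
 [ 53  51  52  33  32  21  17  26  24  17  21  24  19  28  23  28  46  83
  102 106 108 111 111 114]
 [ 50  48  51  31  22   8   0  18  21  21   6  19  16  22  17  22  32  
[... 1956 characters left out ...]
59  65  61  63  59  53  44  40  38  48  54  59  60  58  61  58  52
   56  51  44  44  49  48]
 [ 66  64  60  64  61  61  59  51  44  40  41  44  55  59  56  59  59  60
   56  53  46  45  44  48]
 [ 61  62  63  60  59  61  60  56  46  43  37  45  45  55  54  57  63  59
   60  61  51  41  43  41]
 [ 61  62  56  58  57  59  52  48  40  42  36  39  42  46  55  57  61  61
   60  57  58  53  41  36]
 [ 63  58  58  55  49  51  45  41  44  39  40  40  39  40  49  53  61  62
   60  58  61  58  53  44]
 [ 59  57  53  50  44  48  40  34  46  45  54  50  45  39  40  49  50  61
   62  59  60  61  56  54]
 [ 52  48  47  43  40  43  39  40  41  50  57  56  52  48  42  35  48  59
   58  61  59  65  57  60]]
```

```bash
python3 - <<'E'
from fit import *
g=cv2.imread("pics/w10.png",0)
for r in range(195,204):print(r,g[r,250:304:2].tolist())
c0=up(c,[[277,197.3],[277,198],[277,199]],.0907);print(c0*1000)
E
```

```text
195 [142, 143, 143, 145, 143, 150, 119, 139, 141, 141, 142, 144, 143, 143, 143, 145, 144, 141, 145, 150, 152, 107, 149, 148, 147, 147, 147]
196 [140, 142, 141, 139, 140, 148, 120, 137, 140, 142, 141, 147, 149, 151, 152, 150, 145, 139, 143, 150, 151, 105, 147, 147, 147, 146, 146]
197 [140, 140, 140, 141, 140, 146, 124, 139, 141, 141, 147, 159, 125, 79, 119, 159, 152, 140, 146, 152, 152, 103, 146, 143, 144, 145, 145]
198 [140, 142, 140, 140, 141, 148, 124, 139, 142, 145, 164, 46, 15, 15, 15, 45, 158, 146, 145, 151, 156, 94, 146, 144, 144, 144, 143]
199 [142, 141, 143, 140, 142, 149, 124, 139, 141, 157, 26, 12, 15, 19, 16, 13, 16, 154, 148, 151, 155, 90, 142, 143, 143, 141, 144]
200 [146, 145, 145, 145, 145, 150, 122, 137, 147, 90, 8, 19, 19, 19, 21, 18, 12, 37, 152, 152, 154, 106, 145, 142, 144, 142, 142]
201 [142, 145, 142, 145, 143, 151, 126, 142, 156, 18, 19, 16, 19, 18, 19, 16, 17, 8, 157, 155, 155, 107, 146, 146, 145, 145, 144]
202 [141, 141, 142, 143, 142, 148, 126, 141, 83, 4, 11, 14, 15, 14, 17, 12, 11, 7, 75, 166, 160, 103, 146, 146, 145, 146, 145]
203 [141, 137, 140, 140, 140, 147, 126, 148, 58, 66, 66, 66, 63, 63, 64, 66, 66, 65, 56, 57, 105, 104, 146, 144, 145, 145, 145]
[[14.26039012  0.13951538 90.7       ]
 [13.80532803  0.13853573 90.7       ]
 [13.15439592  0.1371345  90.7       ]]
```

Emit:
send_rows --motion '[[[0, 0, -0.0008, 0, 255], [0, 0, 0, 0, 255], [0, 0, 0, 0, 255], [0, 0, 0, 0, 255]]]'

```text
t: 24.85
tool_pos: [0.4582, 0.0836, 0.1459]
ee_rot: [0.111, 0.994, 0.0, 0.0]
ft_force: [0.5, -0.1, 0.2]
grip_width: 0.248
grasp_force: 53.8
```

```bash
python3 f.py; python3 -c "
from plant import robot
print(robot.close_job())"
```

```text
25.25 [ 0.3  -0.1   0.39] [0.47 0.56 0.5 ] [0.4582 0.0836 0.1459]
the job is handed in; nothing more can be done
None
```

Job handed in at about 25 s (verdict not shown): both bars lie as the third layer, and the probe is held about upright (0.02 rad) on the mark, pressing about 2 N, with the tip within about 2 mm of its centre by my measurements.

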